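# Third hand for the tray's end panel

## Robot

A 6-joint arm with a two-finger parallel gripper is mounted at the origin on the work surface. World frame = base frame: x ahead of the robot, y to its left, z up, the work surface at z = 0. Lengths are in m, angles in rad, forces in N, time in s.
With the tool pointing down it reaches from about 0.425 to 0.95 m from the base axis. Payload 3.5 kg.
Tool frame: the origin (TCP) lies at the very end of the fingers, on their centre line; the grasp point (between the pads) lies 19 mm behind it (ctrl.pinch_z is the distance from the TCP to the grasp point, in m); z points along the fingers, y is the line along which they close (so a half turn about z gives the same grasp; the last joint's range is limited). The gripper opens to 85 mm and grips with 20 to 120 N. Pads are 22 mm wide; open, the fingers measure 114 mm over their backs; the gripper's body (76 mm by 85 mm) begins 54 mm behind the grasp point. The pads swing forward as they close: fully open they stand 13 mm farther back than shut.
Start: joints at [-1.47, 0.286, 1.577, -0, 1.279, -0.15], TCP at [0.168, -0.654, 0.231] pointing down, gripper open.
Joint ranges: [-2.77, 2.77], [-0.9, 2.22], [0.21, 2.48], [-1.53, 4.67], [0.24, 2.81], [-2.84, 2.84]. Speed limits (rad/s): [2.79, 2.79, 3.14, 3.14, 3.14, 3.14].

## Interface

Orientations are given as a unit quaternion [x, y, z, w].
In Python, from plant import ctrl gives the robot as it stands. The module is installed in compiled form; this text tells all that it offers.
- The arm moves only by the shell command python3 -m crank 'ROWS' [OPENING] [FORCE]. ROWS is JSON, a list of rows, each a list of 6 numbers: the shift along the tool's x, y, z in cm, then the turn, a rotation vector about the tool's x, y, z in rad. In form: [[tx, ty, tz, rx, ry, rz], ...]. A call has 1 to 10 rows; each row is the pose to reach, as a shift and turn from the pose commanded when the call began, along the tool's axes at that moment; what a row does not reach only later rows make up. A row lasts 1/10 s, in which the tool goes at most 50 mm and 8.59 degrees, less where a joint would pass 70% of its speed; a pose out of reach is approached as far as the arm can. A call with a gripper value outside its range is refused whole. OPENING is the opening, from 0 (shut) to 1 (fully open), set as the call begins (- or left out, the last holds). The fingers move at their own pace and stop on an object; FORCE is the grip in N (left out, the last holds). Time passes only in rows, so rows that repeat a pose let the fingers close. It gives the time, the measured TCP pose, the force, the opening and the grip force at its end, in the units of the state.
- ctrl.get_state(): the state, without advancing time (a new reading comes with each control period).
- ctrl.read_camera(name): name is "scene" or "top" or "wrist"; returns (picture, depth): 420x560x3 uint8, blue, green, red; 420x560 float32, m along the optical axis (not along the pixel's ray), 0 where there is no reading.
- ctrl.camera_info(name): a dict with "K" (3x3 intrinsics, pixels), "origin" and "orientation" of the camera in the world. Camera axes: x right, y down, z forward; pixel columns grow to the right and rows downward; lengths in m; the calibration is good to about 2 mm. The wrist camera is an equidistant fisheye: a pixel r from the principal point sees the ray r / f radians off the axis. A picture is of the moment at which its call begins: read the wrist's pose just before it. camera_info takes no time and is no camera call; for the wrist camera it gives the pose at the moment of the call.
- ctrl.sign_off(): hands the job in; it is judged then, once.
The state is a dict: "time": time; "qpos": joint angles; "dq": joint speeds; "joint_efforts": joint torques, N m; "eef_pos": TCP position; "tcp_rot": TCP orientation; "contact_force": force on the tool from outside, world axes, zero at the start; "wrist_torque": the same for the moment, N m; "opening": opening from 0.0 (shut) to 1.0 (fully open); "finger_force": force on a finger pad.
Only numpy, scipy, OpenCV 4.12 (cv2) and the standard library are available. Lean on these libraries where they do the work, as an engineer would, in place of code of your own. Each camera call takes 0.05 s, during which the arm holds its last target. There are 200 camera calls.

## Task

The half-built pine tray in the sprung jig still lacks its end panel. Take the wider of the two panels from the slotted rack, stand it upright on the jig's plate across the tray's open end, square to it and with its ends flush with the tray's sides, and press it gently against the tray with a steady push of about 10 newtons (never more than 30) so that a colleague can pin it. Finish while still gripping and pressing it, and leave the narrower panel, the glue bottle and the small jar where they are.

Things in the scene. Friction and masses are not known exactly. Their poses are not given: they have to be found in the camera images.
- jig: Jig fixed to the table, left or right, yaw within 0.3 rad: flat grey plate 190 mm wide, 15 mm thick. Origin: on the table (z = 0) under the middle of the unpushed tray's open end. x axis: into the tray, away from the robot; the plate runs from x = -100 to +260 mm. Guide strips beside the tray from x = 50 to 180 mm, tops at z = 37 mm; sprung backstop behind it.
- tray: Open-topped pine tray on the jig, 190 long (x) x 130 wide x 60 mm high; floor 6, sides 10 mm thick; near end open, inside empty, 110 mm wide. Origin: middle of the open end's lower edge, 1 mm above the jig's plate. It slides only along the jig's +x, up to 45 mm, against springs, 0.6 N/mm in all, no preload, 0.2 N friction: mm slid past the jig's origin x 0.6 = push in N.
- rack: Low grey rack fixed to the table on the side where the jig is not, turned by at most 0.3 rad, 150 x 160 mm. Two slots 14 mm wide run along its y axis at x = -40 and +40 mm; slot floor at z = 6 mm, slot walls up to z = 22 mm and 10 mm thick. Origin: middle of its underside.
- panel: The tray's end panel: plain pine board 12 mm thick (x), 130 mm wide (y), 75 mm high (z), about 70 g. It stands on its long edge in one of the rack's two slots (either one). Origin: middle of its lower face. Its two broad faces are alike.
- divider: Bystander: a narrower pine panel, 12 mm thick, 90 mm wide, 75 mm high, standing in the rack's other slot, 80 mm from the end panel. Origin: middle of its lower face.
- glue: Bystander: white glue bottle, 44 mm across, 100 mm high, standing between rack and jig. Origin: middle of its underside.
- pins: Bystander: small glass jar, 44 mm across, 50 mm high, standing between rack and jig. Origin: middle of its underside.
Not all that is in view belongs to the job. Leave any green or orange look-alike of the panel alone.

How it is judged:
On the way:
1. the wider panel is lifted clear out of the rack (z of panel in the frame of rack above 0.03 m and contact force between panel and rack below 0.05 N and contact force between the fingers and panel above 2 N), for 0.2 s.
At the end, for the whole second after the job is handed in: The gripper holds the wider panel at rest across the tray's open end, upright and square within 0.06 rad, ends flush with the tray's sides within 5 mm, lower edge level with the tray's within 4 mm, and the panel presses on the tray with 6 to 15 N throughout the last second (contact force between panel and tray between 6 and 15 N and contact force between the fingers and panel above 3 N and y of panel in the frame of tray between -0.005 and 0.005 m and z of panel in the frame of tray between -0.004 and 0.004 m and x of panel in the frame of tray between -0.01 and -0.002 m and angle between the x axis of panel and the x axis of tray, either way round below 0.06 rad and angle between panel's own z axis and vertical below 0.06 rad and linear speed of panel below 0.01 m/s); the arm keeps its last pose, push and grip.
It fails at once if the panel is pressed on the tray with more than 30 N (contact force between panel and tray above 30 N).
It fails at once if the narrower panel is moved more than 20 mm (distance of divider from where it was at the start of the episode above 0.02 m).
It fails at once if the glue bottle or the jar is moved more than 20 mm (distance of any of glue, pins from where it was at the start of the episode above 0.02 m).
It also fails if it takes over 48 s, if anything falls off the work surface, if the arm or the gripper's body presses on something with over 40 N, if the wrist force passes 120 N, or if a joint passes its speed limit or range.

## Working session

There is one attempt and no reset: what is moved stays moved. The work goes in short steps, Python scripts to look and compute and a shell command to move; the robot and the scene stay as the last step left them, time stands still between calls to the robot, and variables do not carry over. Pictures are saved under pics/ and viewed, at most 10 in all, crops included, and the job is handed in when it is done.

```bash
mkdir -p pics; python3 - <<'E'
from plant import ctrl
import cv2,numpy as np
for n in ["scene","top"]:
    i=ctrl.camera_info(n); p,d=ctrl.read_camera(n)
    cv2.imwrite(f"pics/{n}0.png",p); np.savez(f"{n}0.npz",p=p,d=d,K=i["K"],o=i["origin"],q=i["orientation"])
    print(n,i)
print(ctrl.get_state())
E
```

```text
scene {'K': array([[441.42320918,   0.        , 285.49627773],
       [  0.        , 441.42320918, 213.27872837],
       [  0.        ,   0.        ,   1.        ]]), 'origin': array([ 1.04225571, -0.50696365,  0.78258663]), 'orientation': array([ 0.84194893,  0.36780091, -0.1532053 , -0.3638305 ])}
top {'K': array([[511.25521217,   0.        , 273.62353089],
       [  0.        , 511.25521217, 207.66159393],
       [  0.        ,   0.        ,   1.        ]]), 'origin': array([0.38005215, 0.04089461, 1.32025696]), 'orientation': array([ 0.71274125, -0.70041148,  0.02354103, -0.02948729])}
{'time': 0.1, 'qpos': array([-1.46999026e+00,  2.87130148e-01,  1.57804584e+00, -3.64114182e-05,
        1.27859488e+00, -1.50010306e-01]), 'dq': array([-0.0007114 ,  0.00049271, -0.00381524,  0.00079269,  0.00123683,
        0.00117866]), 'joint_efforts': array([ 8.99036550e-04, -4.07296908e+01, -2.93699849e+01, -1.30126837e-04,
        3.46979534e-03,  3.61017499e-06]), 'eef_pos': array([ 0.16748387, -0.653272  ,  0.23004186]), 'tcp_rot': array([ 9.92145447e-01,  1.25084872e-01,  9.36857371e-06, -1.08920393e-03]), 'contact_force': array([-0.28242574,  0.07722749, -0.05529662]), 'wrist_torque': array([-0.01246493,  0.01393835, -0.0153948 ]), 'finger_force': 0.0, 'opening': 0.9993337158521282}
```

View pics/top0.png

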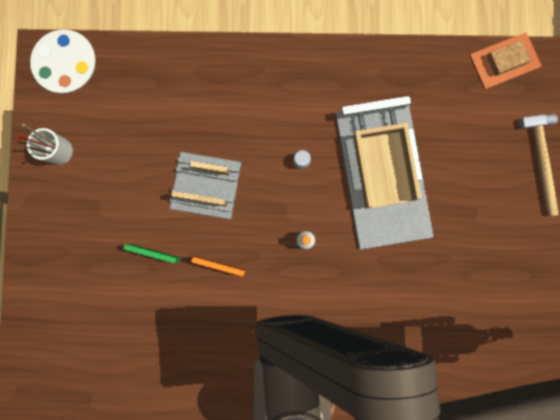

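View pics/scene0.png

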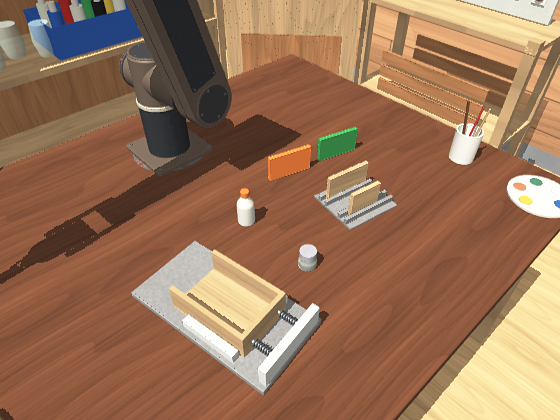

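The top view shows the rack around (205,185). The wider panel is in the near slot, from about (172,195) to (226,203), and the divider is around (209,167). The jig is around (385,172) with the tray's open end facing the robot at y≈205. The glue is at (306,240) and the jar at (302,158). The scene view agrees with all of this.

```bash
cat > h.py <<'E'
import numpy as np
from scipy.spatial.transform import Rotation as R
def cloud(n):
    f=np.load(n+".npz"); d=f["d"]; K=f["K"]; v,u=np.indices(d.shape)
    c=np.stack([(u-K[0,2])/K[0,0]*d,(v-K[1,2])/K[1,1]*d,d],-1)
    w=R.from_quat(f["q"]).apply(c.reshape(-1,3)).reshape(c.shape)+f["o"]; w[d==0]=np.nan
    return w,f["p"]
E
python3 - <<'E'
from h import *
import cv2
for n in ["top0","scene0"]:
    w,p=cloud(n)
    print(n)
    hsv=cv2.cvtColor(p,cv2.COLOR_BGR2HSV)
    pine=(hsv[...,0]>10)&(hsv[...,0]<28)&(hsv[...,1]>50)&(hsv[...,2]>90)
    def rect(name,box,z0,z1,m=None):
        x0,x1,y0,y1=box
        k=(w[...,0]>x0)&(w[...,0]<x1)&(w[...,1]>y0)&(w[...,1]<y1)&(w[...,2]>z0)&(w[...,2]<z1)
        if m is not None:k&=m
        if k.sum()<5: print(name,"few");return
        P=w[k]; (c,s,a)=cv2.minAreaRect(P[:,:2].astype(np.float32)*1000)
        print(name,k.sum(),np.round(c,1),np.round(s,1),round(a,1),"z",np.round(np.percentile(P[:,2],[5,50,95]),4))
        return P
    g={}
    # rough overall
    for nm,pt in (dict(panel=(198,199),div=(209,167),plate=(395,225),floor=(378,175),glue=(306,240),jar=(302,158),table=(260,300),nearL=(359,195)) if n=="top0" else dict(pan=(348,179),div=(365,195),floor=(235,285),plate=(185,280),glue=(245,210),jar=(308,258))).items():
        print(nm,np.round(w[pt[1],pt[0]],4))
    if n=="top0":
        a=w[199,198];b=w[167,209]; 
    rect("panel",(a[0]-.04,a[0]+.04,a[1]-.09,a[1]+.09),.068,.1)
    rect("div",(b[0]-.03,b[0]+.04,b[1]-.09,b[1]+.09),.068,.1)
    rect("trayrim",(.3,.66,-.4,-.13),.066,.09)
    rect("plate",(.2,.66,-.42,-.1),.010,.1)
    rect("pine tray",(.2,.66,-.42,-.1),.062,.1,pine)
E
```

```text
top0
panel [0.491  0.2367 0.0817]
div [0.5707 0.2125 0.0778]
plate [ 0.4393 -0.2586  0.0099]
floor [ 0.5659 -0.2126  0.0212]
glue [ 0.3958 -0.0267  0.0958]
jar [ 0.6022 -0.0167  0.0463]
table [0.2422 0.0834 0.0021]
nearL [ 0.5144 -0.1655  0.0139]
panel 275 [495.5 237.7] [129.9  12.3] 81.3 z [0.0741 0.0794 0.0839]
div 202 [572.7 214.8] [91.  12.5] 80.6 z [0.0726 0.079  0.0836]
trayrim 691 [ 581.4 -227.1] [181.7 132.4] 10.3 z [0.0681 0.0742 0.0786]
plate 7614 [ 539.4 -261.2] [286.1 243.5] 10.3 z [0.0113 0.0192 0.0739]
pine tray 704 [ 581.4 -226.8] [182.  131.5] 10.5 z [0.0655 0.0741 0.0785]
scene0
pan [0.4981 0.236  0.05  ]
div [0.5774 0.2071 0.0623]
floor [ 0.5513 -0.1859  0.0222]
plate [ 0.4622 -0.2542  0.0144]
glue [ 0.4139 -0.0438  0.0568]
jar [ 0.6178 -0.0335  0.0471]
panel 276 [494.5 235.2] [132.5  17.5] 82.0 z [0.0691 0.0778 0.0809]
div 212 [572.4 211.8] [93.5 16. ] 82.2 z [0.0692 0.078  0.0809]
trayrim 1038 [ 581.  -230.2] [181.2 132.6] 10.5 z [0.0674 0.0746 0.077 ]
plate 8963 [ 533.8 -239. ] [288.1 191.4] 10.3 z [0.0127 0.0209 0.0749]
pine tray 1175 [ 581.2 -230.1] [180.7 132.6] 10.5 z [0.0638 0.0743 0.0769]
```

```bash
cat >> h.py <<'E'
def go(x,y,z,yaw):
    "row (cm, rad) from present measured pose to tool-down pose with tool-x heading yaw"
    from plant import ctrl
    s=ctrl.get_state(); r=R.from_quat(s["tcp_rot"])
    T=R.from_matrix(np.array([[np.cos(yaw),np.sin(yaw),0],[np.sin(yaw),-np.cos(yaw),0],[0,0,-1]]))
    print("t",round(s["time"],2),"row",np.round(r.inv().apply(np.array([x,y,z])-s["eef_pos"])*100,2),np.round((r.inv()*T).as_rotvec(),3))
def snap(n,name):
    from plant import ctrl; import cv2
    i=ctrl.camera_info(n); p,d=ctrl.read_camera(n); cv2.imwrite(f"pics/{name}.png",p)
    np.savez(name+".npz",p=p,d=d,K=i["K"],o=i["origin"],q=i["orientation"])
def wcloud(name):
    f=np.load(name+".npz"); d=f["d"]; K=f["K"]; v,u=np.indices(d.shape)
    a=(u-K[0,2])/K[0,0]; b=(v-K[1,2])/K[1,1]; th=np.hypot(a,b)+1e-9
    t=np.tan(np.minimum(th,1.5))/th
    c=np.stack([a*t*d,b*t*d,d],-1)
    w=R.from_quat(f["q"]).apply(c.reshape(-1,3)).reshape(c.shape)+f["o"]; w[(d==0)|(th>1.4)]=np.nan
    return w,f["p"]
E
R1='x'; python3 -m crank '[[42.2,-30.9,-5,0,0,-1.17],[42.2,-30.9,-5,0,0,-1.17],[42.2,-30.9,-5,0,0,-1.17],[42.2,-30.9,-5,0,0,-1.17],[42.2,-30.9,-5,0,0,-1.17],[42.2,-30.9,-5,0,0,-1.17],[42.2,-30.9,-5,0,0,-1.17],[42.2,-30.9,-5,0,0,-1.17],[42.2,-30.9,-5,0,0,-1.17],[42.2,-30.9,-5,0,0,-1.17]]'
python3 -c "
from h import *
go(.5,-.25,.28,1.42)"
```

```text
time: 1.1
eef_pos: [0.4843, -0.2674, 0.2787]
tcp_rot: [0.758, 0.652, -0.0, -0.0]
contact_force: [0.4, 0.4, 0.0]
opening: 1.001
finger_force: 0.0
t 1.1 row [ 1.95  1.29 -0.13] [-0.    -0.     0.001]
```

```bash
python3 -m crank '[[1.5,1,0,0,0,0],[1.5,1,0,0,0,0],[1.5,1,0,0,0,0],[1.5,1,0,0,0,0]]' ; python3 - <<'E'
from h import *
import cv2
snap("wrist","wt"); w,p=wcloud("wt")
print(np.load("wt.npz")["K"],np.load("wt.npz")["o"])
for z0,z1,nm in((.066,.085,"rim"),(.010,.09,"plate")):
    k=(w[...,0]>.3)&(w[...,0]<.7)&(w[...,1]>-.42)&(w[...,1]<-.12)&(w[...,2]>z0)&(w[...,2]<z1)
    P=w[k]; print(nm,k.sum(),cv2.minAreaRect(P[:,:2].astype(np.float32)*1000),np.percentile(P[:,2],[5,50,95]))
go(.495,.2365,.28,1.42)
E
```

```text
time: 1.5
eef_pos: [0.495, -0.2568, 0.2784]
tcp_rot: [0.759, 0.652, -0.0, -0.0]
contact_force: [0.3, 0.4, -0.5]
opening: 0.999
finger_force: 0.0
[[325.1922621    0.         288.60191104]
 [  0.         325.1922621  211.11229524]
 [  0.           0.           1.        ]] [ 0.50653275 -0.1785754   0.41952845]
rim 4290 ((585.7503051757812, -226.20889282226562), (191.51727294921875, 131.10997009277344), 10.262077331542969) [0.06888886 0.07438657 0.07575232]
plate 34389 ((553.5796508789062, -231.92303466796875), (326.3136901855469, 190.75653076171875), 10.2177152633667) [0.01265657 0.02018384 0.07460558]
t 1.55 row [48.78 -7.45 -0.14] [-0.001 -0.    -0.001]
```

View pics/wt.png

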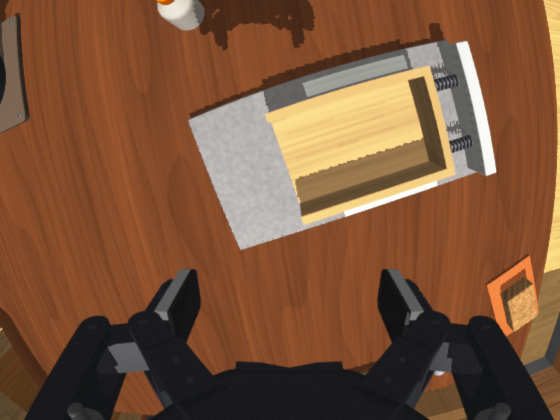

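The wrist view shows the tray's open end running from (270,115) to (302,222), with the rim measuring 191×131 mm at a yaw of 10.2°, which matches the text. I'll look at the rack next.

```bash
python3 -m crank '[[44,-7.4,0,0,0,0],[44,-7.4,0,0,0,0],[44,-7.4,0,0,0,0],[44,-7.4,0,0,0,0],[44,-7.4,0,0,0,0],[44,-7.4,0,0,0,0],[44,-7.4,0,0,0,0],[44,-7.4,0,0,0,0],[44,-7.4,0,0,0,0],[44,-7.4,0,0,0,0]]' ;python3 -m crank '[[0,0,0,0,0,0],[0,0,0,0,0,0],[0,0,0,0,0,0]]' 0.55; python3 - <<'E'
from h import *
import cv2
snap("wrist","wr"); w,p=wcloud("wr")
for nm,b in(("panel",(.455,.535,.14,.33)),("div",(.54,.62,.14,.33))):
    k=(w[...,0]>b[0])&(w[...,0]<b[1])&(w[...,1]>b[2])&(w[...,1]<b[3])&(w[...,2]>.072)&(w[...,2]<.09)
    P=w[k]; print(nm,k.sum(),cv2.minAreaRect(P[:,:2].astype(np.float32)*1000),np.percentile(P[:,2],[5,50,95]))
go(.495,.2365,.28,1.42)
E
```

```text
time: 2.55
eef_pos: [0.4877, 0.1935, 0.2788]
tcp_rot: [0.757, 0.654, 0.0, -0.001]
contact_force: [0.5, -0.7, -0.1]
opening: 0.998
finger_force: 0.0
time: 2.85
eef_pos: [0.4887, 0.1884, 0.2788]
tcp_rot: [0.759, 0.651, -0.0, 0.0]
contact_force: [0.9, 0.3, 0.8]
opening: 0.556
finger_force: 0.0
panel 1365 ((495.0531921386719, 238.81610107421875), (128.32920837402344, 12.350679397583008), 81.13778686523438) [0.07820004 0.07942968 0.08065992]
div 999 ((572.2340698242188, 214.67510986328125), (89.6290512084961, 13.348408699035645), 80.68218231201172) [0.0750039  0.07931838 0.08082105]
t 2.9 row [ 4.84 -0.1  -0.11] [-0.     0.    -0.002]
```

View pics/wr.png

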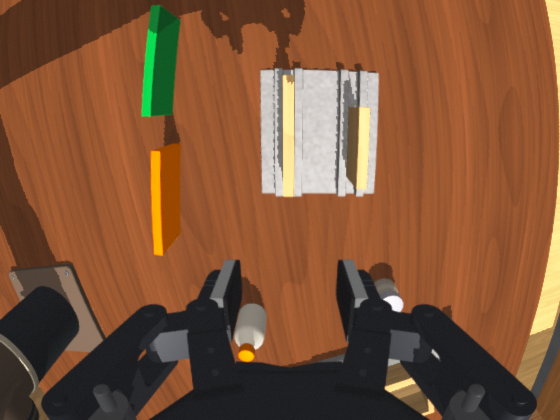

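The wider panel stands from (290,72) to (288,195), with its top at z≈0.080 (text: 0.081). Its centre is at (0.495, 0.2385) and its long axis at 81.1°.

```bash
python3 -m crank '[[5,-0.1,0,0,0,0],[5,-0.1,2,0,0,0],[5,-0.1,5,0,0,0],[5,-0.1,8,0,0,0],[5,-0.1,11,0,0,0],[5,-0.1,14,0,0,0],[5,-0.1,14,0,0,0],[5,-0.1,14,0,0,0]]' ;python3 - <<'E'
from h import *
go(.495,.2385,.032,1.4155)
E
```

```text
time: 3.7
eef_pos: [0.4951, 0.2389, 0.1391]
tcp_rot: [0.759, 0.652, -0.0, -0.0]
contact_force: [0.3, 0.5, -0.2]
opening: 0.551
finger_force: 0.0
t 3.7 row [-0.04  0.   10.71] [-0.001  0.     0.004]
```

```bash
python3 -m crank '[[0,0,2,0,0,0],[0,0,4,0,0,0],[0,0,6,0,0,0],[0,0,8,0,0,0],[0,0,9.5,0,0,0],[0,0,10.6,0,0,0],[0,0,10.6,0,0,0],[0,0,10.6,0,0,0]]';python3 -m crank '[[0,0,0,0,0,0],[0,0,0,0,0,0],[0,0,0,0,0,0],[0,0,0,0,0,0],[0,0,0,0,0,0],[0,0,0,0,0,0],[0,0,0,0,0,0],[0,0,0,0,0,0]]' 0 60
```

```text
time: 4.5
eef_pos: [0.4955, 0.2398, 0.0337]
tcp_rot: [0.758, 0.652, 0.001, 0.0]
contact_force: [0.5, -0.2, 0.7]
opening: 0.55
finger_force: 0.0
time: 5.3
eef_pos: [0.4955, 0.2399, 0.0338]
tcp_rot: [0.758, 0.652, 0.001, 0.0]
contact_force: [-0.6, 0.3, 5.6]
opening: 0.136
finger_force: 59.1
```

```bash
python3 -m crank '[[0,0,-1,0,0,0],[0,0,-2,0,0,0],[0,0,-4,0,0,0],[0,0,-7,0,0,0],[0,0,-10,0,0,0],[0,0,-13,0,0,0],[0,0,-16,0,0,0],[0,0,-18,0,0,0],[0,0,-18,0,0,0],[0,0,-18,0,0,0]]';python3 -c "
from h import *
a=np.radians(10.25); e=np.array([.4923,-.2431])
p=e-.04*np.array([np.cos(a),np.sin(a)]); print(p); go(*p,.19,np.pi/2+a)"
```

```text
time: 6.3
eef_pos: [0.4941, 0.2396, 0.2126]
tcp_rot: [0.758, 0.652, -0.0, -0.0]
contact_force: [0.1, 0.1, -1.7]
opening: 0.131
finger_force: 59.2
[ 0.45293837 -0.25021774]
t 6.3 row [-49.05   3.24   2.27] [-0.001  0.    -0.329]
```

```bash
python3 -m crank '[[-4,0.2,0,0,0,-0.03],[-8,0.5,0,0,0,-0.06],[-12,0.8,0,0,0,-0.1],[-16,1.1,0,0,0,-0.13],[-20,1.4,0,0,0,-0.16],[-24,1.6,0,0,0,-0.2],[-28,1.9,0,0,0,-0.23],[-32,2.1,0,0,0,-0.26],[-36,2.4,0,0,0,-0.3],[-40,2.7,0,0,0,-0.329]]';python3 -m crank '[[-4,0,0,0,0,0],[-8,-2,1,0,0,0],[-9,-2,2,0,0,0],[-9,-2,2,0,0,0],[-9,-2,2,0,0,0],[-9,-2,2,0,0,0]]';python3 - <<'E'
from h import *
snap("wrist","wp"); snap("top","tp")
a=np.radians(10.25); e=np.array([.4923,-.2431])
p=e-.04*np.array([np.cos(a),np.sin(a)]); go(*p,.06,np.pi/2+a)
E
```

```text
time: 7.3
eef_pos: [0.46, -0.1606, 0.2104]
tcp_rot: [0.641, 0.768, -0.0, -0.002]
contact_force: [0.2, 0.1, -0.9]
opening: 0.13
finger_force: 59.2
time: 7.9
eef_pos: [0.4582, -0.2505, 0.1926]
tcp_rot: [0.64, 0.768, 0.0, -0.001]
contact_force: [0.8, 0.9, -1.1]
opening: 0.134
finger_force: 59.3
t 8.0 row [ 0.16 -0.54 13.33] [0.    0.    0.002]
```

View pics/wp.png

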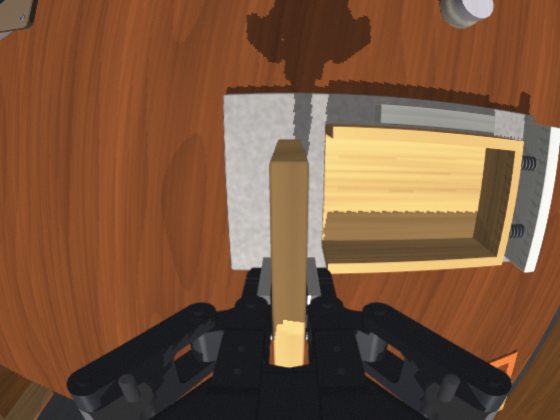

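The panel is held upright, its visible edge running from (289,157) to (289,365). The tray's open end is at x≈325, between rows 128 and 270. I'll measure the panel against the tray.

```bash
cat > m.py <<'E'
from h import *
import cv2,sys
def meas(name,zt,zb=.066,wrist=True,xm=.03):
    w,p=(wcloud if wrist else cloud)(name)
    k=(w[...,0]>.4)&(w[...,0]<.7)&(w[...,1]>-.42)&(w[...,1]<-.12)&(w[...,2]>zb)&(w[...,2]<.08)
    c,s,a=cv2.minAreaRect(w[k][:,:2].astype(np.float32)*1000)
    if s[0]<s[1]: a-=90; s=s[::-1]
    print(name,"rim",np.round(c,1),np.round(s,1),round(a,2))
    A=np.radians(10.25); e=np.array([.4923,-.2431]); u=np.array([np.cos(A),np.sin(A)]); v=np.array([-u[1],u[0]])
    q=np.array(c)/1000-e; print(" rim centre in nominal jig",np.round([q@u*1e3,q@v*1e3],1))
    X=(w[...,:2]-e)@u; Y=(w[...,:2]-e)@v
    k=(abs(X)<xm+.05)&(X<.0)&(abs(Y)<.085)&(w[...,2]>zt-.01)&(w[...,2]<zt+.008)
    P=np.c_[X[k],Y[k]].astype(np.float32)*1e3
    print(" panel",k.sum(),cv2.minAreaRect(P),"Y",np.percentile(P[:,1],[0,2,98,100]),"z",np.percentile(w[k][:,2],[5,50,95]))
    return X,Y,w
E
python3 - <<'E'
from m import *
z=.1926-.0338+.081
meas("wp",z); meas("tp",z,wrist=False)
E
```

```text
wp rim [ 585.7 -226. ] [191.9 130.7] 10.3
 rim centre in nominal jig [95.   0.2]
 panel 13045 ((-38.76608657836914, 21.88631820678711), (82.39745330810547, 77.79153442382812), 89.5879135131836) Y [-19.31902695 -13.02891685  61.83027405  63.04209518] z [0.23561608 0.23855341 0.2471908 ]
tp rim [ 586.2 -226.5] [190.2 132.2] 10.35
 rim centre in nominal jig [95.3 -0.3]
 panel 54 ((-23.387367248535156, 34.94636154174805), (14.453486442565918, 63.5621223449707), 28.411165237426758) Y [10.43159676 38.84701744 62.19870338 62.28307724] z [0.2346166  0.2382862  0.24139377]
```

```bash
python3 -m crank '[[0.2,0,3,0,0,0],[0.2,0,6,0,0,0],[0.2,0,9,0,0,0],[0.2,0,11.5,0,0,0],[0.2,0,13,0,0,0],[0.2,0,13.8,0,0,0.002],[0.2,0,13.8,0,0,0.002],[0.2,0,13.8,0,0,0.002]]';python3 -m crank '[[0,0,0.2,0,0,0],[0,0,0.4,0,0,0],[0,0,0.6,0,0,0],[0,0,0.7,0,0,0],[0,0,0.7,0,0,0],[0,0,0.7,0,0,0]]'; python3 - <<'E'
from m import *
snap("wrist","wq"); snap("scene","sq"); snap("top","tq")
s=__import__("plant").ctrl.get_state(); z=s["eef_pos"][2]-.0338+.081
meas("wq",z); X,Y,w=meas("sq",z,wrist=False); meas("tq",z,wrist=False)
a=np.radians(10.25); e=np.array([.4923,-.2431])
p=e-.006*np.array([np.cos(a),np.sin(a)]); go(*p,.0435,np.pi/2+a)
E
```

```text
time: 8.8
eef_pos: [0.4585, -0.2502, 0.056]
tcp_rot: [0.642, 0.767, 0.0, 0.001]
contact_force: [-0.5, -0.1, 0.4]
opening: 0.132
finger_force: 59.3
time: 9.4
eef_pos: [0.4577, -0.25, 0.0479]
tcp_rot: [0.642, 0.767, -0.0, -0.0]
contact_force: [-0.1, 0.0, -0.6]
opening: 0.128
finger_force: 59.3
wq rim [ 539.8 -234.5] [206.7 131. ] 10.3
 rim centre in nominal jig [48.2  0.1]
 panel 13130 ((-38.701316833496094, 22.552732467651367), (82.33973693847656, 78.84961700439453), 88.43556213378906) Y [-18.77163696 -12.43184963  62.39123352  63.57040405] z [0.09087413 0.09382216 0.10253121]
sq rim [ 566.5 -232.7] [232.5 133. ] 10.8
 rim centre in nominal jig [74.8 -3. ]
 panel 400 ((-34.146907806396484, -6.174659729003906), (119.17932891845703, 68.40663146972656), 63.438079833984375) Y [-70.074646   -69.26224991  57.20092491  61.51811218] z [0.08639998 0.09397882 0.10100728]
tq rim [ 565.7 -230. ] [231.9 131.7] 10.2
 rim centre in nominal jig [74.6 -0.2]
 panel 40 ((-35.273475646972656, 53.166473388671875), (11.61589527130127, 19.99549102783203), 5.035910129547119) Y [43.50786591 44.03278534 63.16183487 63.63517761] z [0.08853484 0.09402153 0.09799552]
t 9.55 row [0.07 2.92 0.44] [ 0.     0.    -0.002]
```

```bash
python3 -m crank '[[0.1,0.5,0,0,0,0],[0.1,1,0,0,0,0],[0.1,1.5,0,0,0,0],[0.1,1.9,0.1,0,0,0],[0.1,1.9,0.2,0,0,0],[0.1,1.9,0.25,0,0,0],[0.1,1.9,0.25,0,0,0],[0.1,1.9,0.25,0,0,0]]';python3 -m crank '[[0,0,0.1,0,0,0],[0,0,0.1,0,0,0],[0,0,0.1,0,0,0]]'; python3 - <<'E'
from m import *
from plant import ctrl
for i in range(1):
    s=ctrl.get_state(); print(s["contact_force"],s["eef_pos"])
snap("scene","sr")
import cv2
p=cv2.imread("pics/sr.png")[210:360,130:330]; cv2.imwrite("pics/sr_c.png",cv2.resize(p,(800,600),interpolation=cv2.INTER_CUBIC))
e=np.array([.4923,-.2431]);a=np.radians(10.25);p=e-.006*np.array([np.cos(a),np.sin(a)]); go(*p,.0435,np.pi/2+a)
E
```

```text
time: 10.35
eef_pos: [0.476, -0.2456, 0.0453]
tcp_rot: [0.642, 0.767, -0.0, -0.0]
contact_force: [0.9, -0.2, -0.7]
opening: 0.13
finger_force: 59.3
time: 10.65
eef_pos: [0.4761, -0.2457, 0.0444]
tcp_rot: [0.642, 0.767, -0.0, -0.0]
contact_force: [-0.3, 0.3, -1.6]
opening: 0.132
finger_force: 59.3
[-0.25427484  0.30713986 -1.59507639] [ 0.47614106 -0.24566892  0.04437195]
t 10.7 row [-0.03  1.03  0.09] [-0.    -0.    -0.002]
```

View pics/sr_c.png

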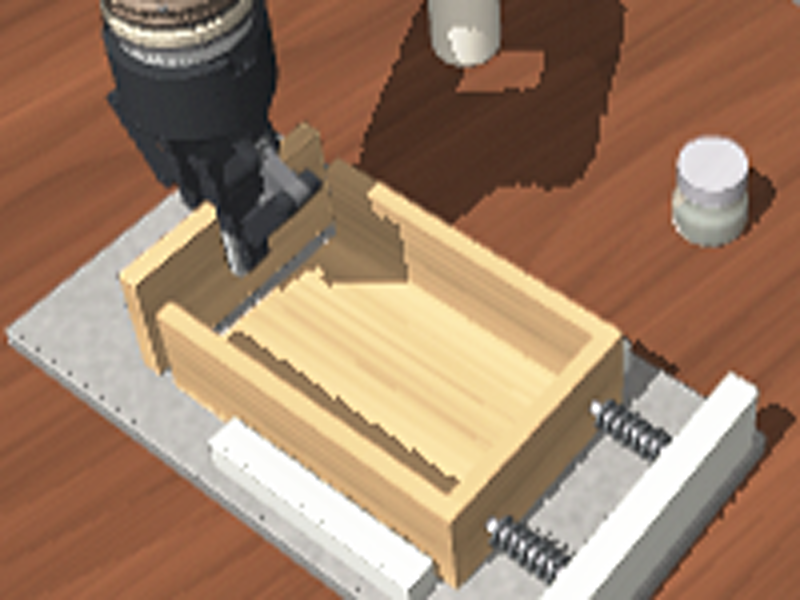

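The panel is square to the tray with about 10 mm to go, and its bottom is just at the plate. Now I'll advance in small steps, watching the force.

```bash
python3 -m crank '[[0,0.2,0.05,0,0,0],[0,0.4,0.05,0,0,0],[0,0.6,0.05,0,0,0],[0,0.8,0.05,0,0,0],[0,1,0.05,0,0,0],[0,1.2,0.05,0,0,0],[0,1.4,0.05,0,0,0],[0,1.5,0.05,0,0,0],[0,1.5,0.05,0,0,0],[0,1.5,0.05,0,0,0]]'; python3 - <<'E'
from m import *
from plant import ctrl
F=[]
for i in range(4):
    snap("wrist","wx"); F.append(ctrl.get_state()["contact_force"])
F=np.mean(F,0);a=np.radians(10.25);print(F, F[:2]@[np.cos(a),np.sin(a)])
e=np.array([.4923,-.2431]);p=e-.006*np.array([np.cos(a),np.sin(a)]); go(*p,.0435,np.pi/2+a)
E
```

```text
time: 11.7
eef_pos: [0.4907, -0.2431, 0.0438]
tcp_rot: [0.642, 0.767, -0.0, -0.0]
contact_force: [-2.6, -0.4, -0.2]
opening: 0.128
finger_force: 59.4
[-2.3473491  -0.94049912  0.42988844] -2.4772427908602555
t 11.9 row [-0.03 -0.45  0.04] [-0.001 -0.    -0.002]
```

Contact is where I expected: 2.5 N at about 4 mm of slide. Advancing another 12.5 mm should give about 10 N.

```bash
python3 -m crank '[[0,0.2,0,0,0,0],[0,0.4,0,0,0,0],[0,0.6,0,0,0,0],[0,0.8,0,0,0,0],[0,1,0,0,0,0],[0,1.15,0,0,0,0],[0,1.25,0,0,0,0],[0,1.25,0,0,0,0],[0,1.25,0,0,0,0],[0,1.25,0,0,0,0]]'; python3 - <<'E'
from m import *
from plant import ctrl
F=[]
for i in range(5):
    snap("wrist","wy"); F.append(ctrl.get_state()["contact_force"])
F=np.mean(F,0);a=np.radians(10.25);print(F, F[:2]@[np.cos(a),np.sin(a)])
snap("scene","sz"); snap("top","tz")
e=np.array([.4923,-.2431]);p=e-.006*np.array([np.cos(a),np.sin(a)]); go(*p,.0435,np.pi/2+a)
import cv2
p=cv2.imread("pics/sz.png")[210:360,130:330]; cv2.imwrite("pics/sz_c.png",cv2.resize(p,(800,600),interpolation=cv2.INTER_CUBIC))
meas("tz",.091,wrist=False)
w,_=wcloud("wy");u=np.array([np.cos(a),np.sin(a)]);v=np.array([-u[1],u[0]]);X=(w[...,:2]-e)@u;Y=(w[...,:2]-e)@v
k=(X>.03)&(X<.19)&(abs(Y)<.08)&(w[...,2]>.068)&(w[...,2]<.08);print("rim Y",np.percentile(Y[k],[.5,99.5])*1e3,"far X",X[(X<.23)&(X>.03)&(abs(Y)<.08)&(w[...,2]>.068)&(w[...,2]<.08)].max())
k=(X>-.01)&(X<.03)&(abs(Y)<.085)&(w[...,2]>.083)&(w[...,2]<.098);print("panel Y max",np.percentile(Y[k],[90,98,100])*1e3, "z",np.percentile(w[k][:,2],[5,50,95]))
w,_=cloud("sz");X=(w[...,:2]-e)@u;Y=(w[...,:2]-e)@v
for n,k in(("rim",(X>.03)&(X<.21)&(w[...,2]>.06)&(w[...,2]<.08)),("panel",(X>-.01)&(X<.03)&(w[...,2]>.080)&(w[...,2]<.1))):
    k&=abs(Y)<.085; print("scene",n,np.percentile(Y[k],[1,99])*1e3,np.percentile(w[k][:,2],[50,95]))
E
```

```text
time: 12.9
eef_pos: [0.5018, -0.241, 0.0438]
tcp_rot: [0.641, 0.767, -0.001, -0.002]
contact_force: [-9.7, -1.9, 3.3]
opening: 0.129
finger_force: 60.0
[-8.84314042 -1.89025531  3.28819948] -9.038368805300346
t 13.25 row [-0.04 -1.57  0.04] [-0.004 -0.001 -0.001]
tz rim [ 595.3 -224.5] [202.4 131.5] 9.99
 rim centre in nominal jig [104.6   0. ]Traceback (most recent call last):
  File "<stdin>", line 11, in <module>
  File "m.py", line 14, in meas
    print(" panel",k.sum(),cv2.minAreaRect(P),"Y",np.percentile(P[:,1],[0,2,98,100]),"z",np.percentile(w[k][:,2],[5,50,95]))
                                                  ~~~~~~~~~~~~~^^^^^^^^^^^^^^^^^^^^^
    return _quantile_unchecked(
        a, q, axis, out, overwrite_input, method, keepdims, weights)
    return _ureduce(a,
                    func=_quantile_ureduce_func,
    ...<5 lines>...
                    overwrite_input=overwrite_input,
                    method=method)
    r = func(a, **kwargs)
    result = _quantile(arr,
                       quantiles=q,
    ...<2 lines>...
                       out=out,
                       weights=wgt)
    slices_having_nans = np.isnan(arr[-1, ...])
                                  ~~~^^^^^^^^^
IndexError: index -1 is out of bounds for axis 0 with size 0
```

View pics/sz_c.png

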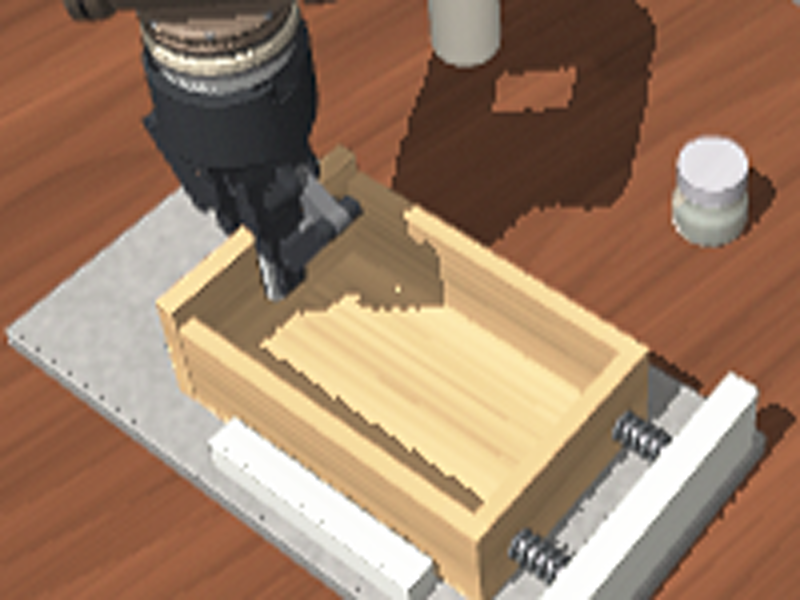

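View pics/wy.png

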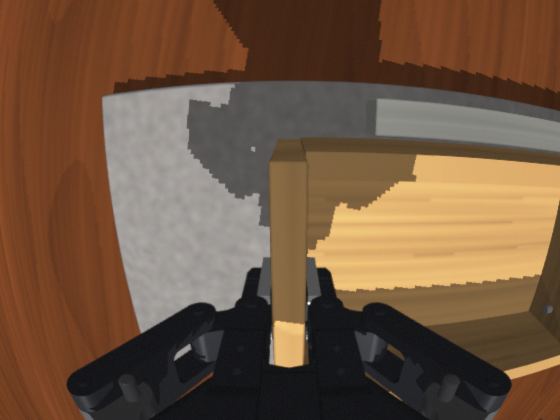

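Both views show the panel closed against the tray's end at about 9 N. The last checks are flushness, tilt and slide.

```bash
python3 - <<'E'
from h import *
a=np.radians(10.25);e=np.array([.4923,-.2431]);u=np.array([np.cos(a),np.sin(a)]);v=np.array([-u[1],u[0]])
for nm in("wy","sz","tz"):
    w,_=(wcloud if nm=="wy" else cloud)(nm); X=(w[...,:2]-e)@u;Y=(w[...,:2]-e)@v;Z=w[...,2]
    k=(X>.04)&(X<.23)&(abs(Y)<.085)&(Z>.068)&(Z<.08)
    print(nm,"rim Y",np.round(np.percentile(Y[k],[.5,99.5])*1e3,1),"X max",X[k].max())
    k=(X>-.005)&(X<.03)&(abs(Y)<.085)&(Z>.082)&(Z<.098)&((Y>.03)|(Y<-.035))
    if k.sum()>5: print("  panel",k.sum(),"Y",np.round(np.percentile(Y[k],[0,1,99,100])*1e3,1),"z",np.percentile(Z[k],[5,50,95]))
    k=(X>-.01)&(X<.02)&(Y>.03)&(Y<.06)&(Z>.087)
    if k.sum()>5: print("  top X",np.percentile(X[k],[2,50,98])*1e3)
E
```

```text
wy rim Y [-64.3  65.4] X max 0.1928191785218382
  panel 4074 Y [30.1 30.4 64.4 64.5] z [0.08819639 0.08944091 0.09041471]
  top X [ 3.60596765  9.30326795 14.99337469]
sz rim Y [-68.2  62.8] X max 0.20598080621191686
  panel 197 Y [-69.4 -69.   59.9  60.6] z [0.08341048 0.08932459 0.09196212]
  top X [-9.55214933  1.17331954 18.15547413]
tz rim Y [-65.5  65.4] X max 0.2065669261598808
  panel 32 Y [47.1 47.8 64.4 64.7] z [0.08517124 0.09023142 0.0926715 ]
  top X [-9.58045045  6.84029573 19.72929156]
```

```bash
python3 -c "
from plant import ctrl
s=ctrl.get_state();print(s['time'],s['contact_force'],s['finger_force']);print(ctrl.sign_off())"
```

```text
13.25 [-9.13162085 -2.42666715  2.63410627] 60.00445604324341
the job is handed in; nothing more can be done
None
```

The job is handed in at 13.3 s: the wider panel is held across the tray's open end, flush to about 1 mm and pressed with about 9–10 N; the divider, glue bottle and jar were not touched.

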